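# Flick the tally wheel on to zero

## Task

Zero the blue bench tally counter before the next batch is cut: with a fingertip, flick the teeth of its star wheel forward, the way the yellow arrow shows, until the red tooth is one click short of the white pointer; take the finger off so that the wheel rests there, then give it one last click so that the red tooth stops at the pointer, never going past it. Push gently at the wheel only: do not pinch or lift anything, do not shove the counter out of its place, and leave everything round it where it is.

Things in the scene. Friction and masses are not known exactly. Their poses are not given: they have to be found in the camera images.
- counter: Blue bench tally counter, loose on rubber feet, 0.9 kg. Base 150 mm (x) by 130 mm (y), top face 24 mm above the table, with a flat star wheel on an upright axle. Origin: centre of the underside, below the axle; z up; +x points from the axle to the white pointer at the back. The -x side faces roughly the robot and is open for the finger.
- wheel_centre (a point): On the wheel's axle, half-way up the wheel: 43 mm above the table. Wheel: round hub of 29 mm radius, six equal teeth 10 mm wide out to 58 mm from the axle, from 36 to 50 mm above the table. On top a fixed black cap of 21 mm radius with the arrow, to 58 mm high. Below, a fixed boss of 36 mm radius to 33 mm high; outside it the gaps are free down to the base top.
- red_tooth (a point): Middle of the rounded end of the one red tooth, 53 mm from the axle, half-way up the wheel. The other five teeth are bare metal and otherwise the same. With the wheel in a notch one tooth points at the pointer and one straight opposite, along the counter's -x; the gaps lie half-way between.
- pointer (a point): Tip of the fixed white pointer at the back of the wheel, 60.5 mm from the axle along the counter's +x, 53 mm above the table. Behind it stands its blue post, 26 mm wide, 55 mm tall, from 63 to 75 mm from the axle.
- tally_wheel (a joint): Turn of the wheel (rad), growing counter-clockwise from above = forward, as the yellow arrow. 0: red tooth at the pointer. Sprung notches every 60 degrees (1.047): -1.047 is one click short. Starts two, three or four clicks short. About 2 to 3 N at a tooth's end turns it; a little past half a click (0.52 rad) it snaps by itself into the next notch and stays.
- oil_can: Small metal oil can with a thin bent spout, 58x75x120 mm. Bystander; origin at the centre of its underside.
- column_0: White trophy column, 38 mm across and 85 mm tall. Bystander; origin at the centre of its underside.
- medal_0: Gold-coloured medal blank, 50 mm across, 5 mm thick. Bystander; origin at the centre of its underside.
- medal_2: Silver-coloured medal blank with a star, 50 mm across, 5 mm thick. Bystander; origin at the centre of its underside.
- screwdriver_red: Screwdriver with red handle, 27x147x26 mm, lying along its y axis. Bystander; origin at the centre of its underside.
- stamp: Brown wooden rubber stamp, 23x52x54 mm. Bystander; origin at the centre of its underside.

How it is judged:
By the outcome, as a careful person would: the job done as asked, in the order asked, and still so for the second after the job is handed in, with the robot touching nothing.
It also fails if it takes over 54 s, if anything falls off the work surface, if the arm or the gripper's body presses on something with over 40 N, if the wrist force passes 120 N, or if a joint passes its speed limit or range.

## Robot

A 6-joint arm with a two-finger parallel gripper is mounted at the origin on a cart in front of the work surface, level with it; the furniture and walls round the work are solid. World frame = base frame: x ahead of the robot, y to its left, z up, the work surface at z = 0. Lengths are in m, angles in degrees, forces in N, time in s.
With the tool pointing down it reaches from about 0.35 to 0.875 m from the base axis. Payload 4.2 kg.
Tool frame: the origin (TCP) lies on the centre line of the jaws, within the pads' length; the fingertips stand 25 mm ahead of it and the grasp point (between the pads) lies 6 mm ahead of it; z points along the fingers, y is the line along which they close (so a half turn about z gives the same grasp; the last joint's range is limited). The gripper opens to 87 mm and grips with 3 to 60 N. Pads are 19 mm wide; open, the fingers measure 117 mm over their backs; the gripper's body (75 mm by 190 mm) begins 51 mm behind the grasp point.
Start: joints at [87.181, 22.042, 0.453, 0, -68.411, -14.817], TCP at [0.189, 0.596, 0.248] pointing down, gripper open.
Joint ranges: [-179.83, 179.83], [-69.29, 118.12], [-61.27, 80.66], [-181.25, 117.63], [-171.15, -9.14], [-177.46, 177.46]. Speed limits (degrees/s): [159.86, 159.86, 180, 180, 180, 180].

## Interface

Orientations are given as a 3x3 rotation matrix whose columns are the frame's x, y, z axes.
In Python, from station import r gives the robot as it stands.
- The arm moves only by the tool move_arm, never from a script. Its argument "series" is a list of rows, each an object with "grip": the opening, from 0 (shut) to 1 (fully open); "xyz": the shift along the tool's x, y, z in mm, a list of three; "angular": the turn, a rotation vector about the tool's x, y, z in rad, a list of three. A call has 1 to 10 rows; each row is the pose to reach, as a shift and turn from the pose commanded when the call began, along the tool's axes at that moment; what a row does not reach only later rows make up. A row lasts 1/10 s, in which the tool goes at most 50 mm and 8.59 degrees, less where a joint would pass 70% of its speed; a pose out of reach is approached as far as the arm can. A call with a gripper value outside its range is refused whole. The fingers move at their own pace and stop on an object; the grip force is fixed at half the most. Time passes only in rows, so rows that repeat a pose let the fingers close. It gives the time, the measured TCP pose, the force, the opening and the grip force at its end, in the units of the state.
- r.sense(): the state, without advancing time (a new reading comes with each control period).
- r.capture(name): name is "scene" or "side" or "wrist"; returns a dict with "img" (384x512x3 uint8, red, green, blue), "camera_matrix" (3x3 intrinsics, pixels), "rvec" (rotation vector, rad) and "tvec" (3), from world to camera coordinates, as OpenCV has them; the wrist camera has in their place "hand_eye" (4x4, takes a point from camera to tool coordinates, whose origin is the TCP and whose axes are the flange's). Camera axes: x right, y down, z forward; pixel columns grow to the right and rows downward; lengths in m; the calibration is good to about 2 mm. A picture is of the moment at which its call begins: read the wrist's pose just before it. There is no depth.
- r.finish_job(): hands the job in; it is judged then, once.
The state is a dict: "time_s": time; "joints": joint angles; "joint_velocities": joint speeds; "effort": joint torques, N m; "tcp_pos": TCP position; "ee_rot": TCP orientation; "wrist_force": force on the tool from outside, world axes, zero at the start; "moment": the same for the moment, N m; "gripper_width": opening from 0.0 (shut) to 1.0 (fully open); "gripper_force": force on a finger pad.
Only numpy, scipy, OpenCV 4.12 (cv2) and the standard library are available. Lean on these libraries where they do the work, as an engineer would, in place of code of your own. Each camera call takes 0.05 s, during which the arm holds its last target. There are 200 camera calls.

## Working session

There is one attempt and no reset: what is moved stays moved. The work goes in short steps, Python scripts to look and compute and a tool call to move; the robot and the scene stay as the last step left them, time stands still between calls to the robot, and variables do not carry over. Pictures are saved under pics/ and viewed, at most 11 in all, crops included, and the job is handed in when it is done.

Besides the shell and the picture viewer there is one more tool, called after "Call:" in YAML: its name, and indented under it one key for each argument. move_arm: Moves the arm, as the interface text tells. Its arguments: {"type":"object","properties":{"series":{"type":"array"}},"required":["series"]}

```bash
mkdir -p pics; cat > h.py <<'E'
import numpy as np,cv2
from station import r
def ray(c,uv,s=None):
    uv=np.array(uv,float).reshape(-1,2);K=c["camera_matrix"]
    d=np.c_[uv,np.ones(len(uv))]@np.linalg.inv(K).T
    if "rvec" in c:
        R=cv2.Rodrigues(np.array(c["rvec"],float))[0];t=np.array(c["tvec"],float).ravel()
        return -R.T@t,d@R
    H=np.array(c["hand_eye"]);E=np.array(s["ee_rot"]);R=E@H[:3,:3]
    return E@H[:3,3]+np.array(s["tcp_pos"]),d@R.T
def on(c,uv,z,s=None):
    o,d=ray(c,uv,s);return o+d*((z-o[2])/d[:,2])[:,None]
def save(n,f,c):cv2.imwrite(f"pics/{f}.png",c["img"][...,::-1])
E
python3 - <<'E'
from h import *
s=r.sense();print(s)
import pickle
D={"s":s}
for n in("scene","side","wrist"):D[n]=r.capture(n)
pickle.dump(D,open("d0.pkl","wb"))
for n in("scene","side","wrist"):save(n,n+"0",D[n])
E
```

```text
{'time_s': 0.0, 'joints': array([ 8.71809633e+01,  2.20907322e+01,  3.80064960e-01, -3.00633570e-02,
       -6.84119115e+01, -1.48175235e+01]), 'joint_velocities': array([-0.03558881,  0.02930493, -0.13927105, -0.04177762,  0.01517906,
        0.04357541]), 'effort': array([-5.07312998e-04, -3.90671504e+01,  1.87405050e+01,  4.21993867e+00,
        1.10202871e-02, -1.94159174e-04]), 'tcp_pos': array([0.18915991, 0.59510731, 0.24645903]), 'ee_rot': array([[ 9.52938888e-01, -3.03161878e-01, -5.92524480e-04],
       [-3.03162448e-01, -9.52936549e-01, -2.11276777e-03],
       [ 7.58724123e-05,  2.19296974e-03, -9.99997593e-01]]), 'wrist_force': array([-0.49208629, -0.52645541, -0.07911812]), 'moment': array([0.04673158, 0.02381502, 0.04282377]), 'gripper_force': 0.0, 'gripper_width': 0.9999097476276192}
```

View pics/scene0.png

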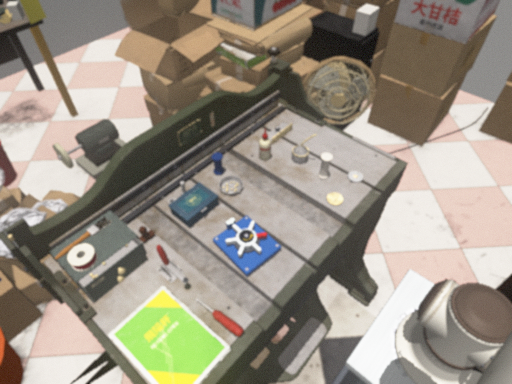

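View pics/side0.png

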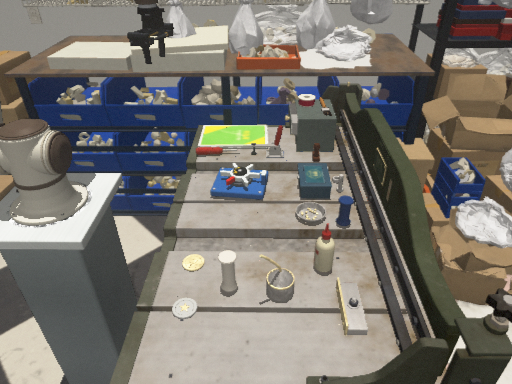

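View pics/wrist0.png

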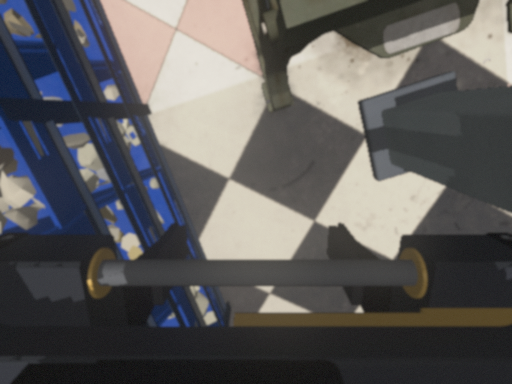

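The scene view shows the counter at about (247,242), with the red tooth at (262,236) and the white pointer near (231,222). In the side view the counter is at (240,182). The wrist camera sees only the floor. I'll measure the counter next.

```bash
cat > m.py <<'E'
from h import *
import pickle
D=pickle.load(open("d0.pkl","rb"))
out=[]
for n,(x0,y0,x1,y1) in {"scene":(205,208,290,278),"side":(200,155,280,205)}.items():
    c=D[n];im=c["img"];hsv=cv2.cvtColor(im,cv2.COLOR_RGB2HSV)
    roi=np.zeros(im.shape[:2],np.uint8);roi[y0:y1,x0:x1]=255
    b=cv2.inRange(hsv,(104,140,60),(125,255,255))&roi
    red=(cv2.inRange(hsv,(0,130,80),(8,255,255))|cv2.inRange(hsv,(172,130,80),(180,255,255)))&roi
    yel=cv2.inRange(hsv,(20,100,100),(35,255,255))&roi
    for k,m in(("red",red),("yel",yel)):
        M=cv2.moments(m,True)
        if M["m00"]:
            uv=(M["m10"]/M["m00"],M["m01"]/M["m00"]);print(n,k,uv,M["m00"],on(c,uv,.043 if k=="red" else .058))
    h=cv2.convexHull(cv2.findNonZero(b)).astype(np.float32)
    q=cv2.approxPolyDP(h,3,True).reshape(-1,2);print(n,"hull",np.c_[q,on(c,q,.024)[:,:2],on(c,q,0)[:,:2]].round(3))
    cr=cv2.resize(im[y0:y1,x0:x1],None,fx=6,fy=6,interpolation=cv2.INTER_CUBIC);out.append(cr)
w=max(o.shape[1] for o in out);out=[cv2.copyMakeBorder(o,0,0,0,w-o.shape[1],0) for o in out]
o=np.vstack(out);cv2.imwrite("pics/crop0.png",cv2.resize(o,None,fx=.8,fy=.8)[...,::-1])
E
python3 m.py
```

```text
scene red (261.57894736842104, 234.76315789473685) 38.0 [[0.5021922  0.04648913 0.043     ]]
scene yel (248.36363636363637, 237.36363636363637) 22.0 [[0.51674222 0.08439912 0.058     ]]
scene hull [[2.78e+02 2.48e+02 4.48e-01 4.00e-02 4.57e-01 2.70e-02]
 [2.46e+02 2.73e+02 4.62e-01 1.55e-01 4.72e-01 1.45e-01]
 [2.15e+02 2.41e+02 5.95e-01 1.38e-01 6.08e-01 1.28e-01]
 [2.38e+02 2.22e+02 5.92e-01 4.80e-02 6.05e-01 3.50e-02]
 [2.48e+02 2.19e+02 5.77e-01 2.00e-02 5.90e-01 7.00e-03]]
side red (229.97826086956522, 180.1304347826087) 46.0 [[0.50077867 0.04718651 0.043     ]]
side yel (235.7058823529412, 169.88235294117646) 17.0 [[0.51539665 0.07757677 0.058     ]]
side hull [[2.67e+02 1.71e+02 6.04e-01 1.27e-01 6.04e-01 1.65e-01]
 [2.62e+02 1.94e+02 5.91e-01 7.00e-03 5.90e-01 4.10e-02]
 [2.12e+02 1.91e+02 4.52e-01 2.10e-02 4.46e-01 5.50e-02]
 [2.20e+02 1.69e+02 4.62e-01 1.38e-01 4.56e-01 1.77e-01]]
```

View pics/crop0.png

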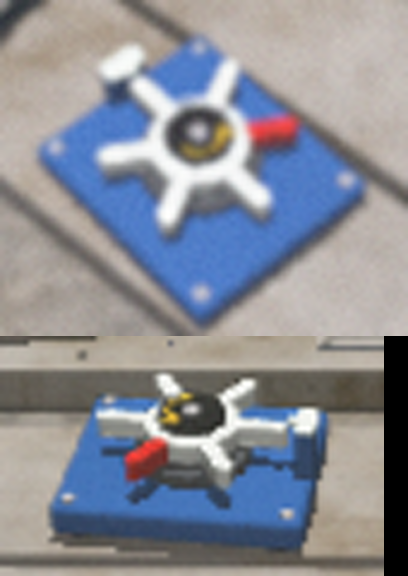

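Two clicks short: the red tooth lies about -120° from the pointer, with the counter yawed by about -6°. I'll plan a wrist view above it.

```bash
cat > plan.py <<'E'
from h import *
import pickle,sys
from scipy.spatial.transform import Rotation as Ro
def rot(yawx):
    a=np.radians(yawx);x=[np.cos(a),np.sin(a),0];z=[0,0,-1];return np.c_[x,np.cross(z,x),z]
def to(p,R,s=None):
    s=s or r.sense();E=np.array(s["ee_rot"])
    print("xyz mm",(E.T@(np.array(p)-s["tcp_pos"])*1000).round(1),"rotvec",Ro.from_matrix(E.T@R).as_rotvec().round(4),"t",s["time_s"])
E
python3 - <<'E'
from plan import *
D=pickle.load(open("d0.pkl","rb"));s=D["s"];H=np.array(D["wrist"]["hand_eye"]);print(H.round(3),D["wrist"]["camera_matrix"])
# counter points from bolts
sc=[(57,147),(198,47),(345,180),(200,293)];p=on(D["scene"],np.array(sc)/4.8+(205,208),.024)[:,:2];print(p.round(3),p.mean(0))
R=rot(-96);C=np.array([.525,.077,.03])
T=C-R@(H[:3,3]+H[:3,2]*((-.235+.03-H[2,3]*-1)/-1 if 0 else 0)); 
for z in(.22,.25,.3):
    o=R@H[:3,3];d=R@H[:3,2];k=(.04-(z+o[2]))/d[2]
    P=np.r_[(C-o-d*k)[:2],z];print(z,P);to(P,R,s)
E
```

```text
[[-0.    -0.959 -0.283  0.079]
 [ 1.    -0.    -0.001  0.   ]
 [ 0.001 -0.283  0.959 -0.137]
 [ 0.     0.     0.     1.   ]] [[286.42721858   0.         257.01209018]
 [  0.         286.42721858 192.92514771]
 [  0.           0.           1.        ]]
[[0.597 0.129]
 [0.584 0.021]
 [0.455 0.036]
 [0.469 0.145]] [0.52620702 0.08257119]
0.22 [0.52356629 0.0621526  0.22      ]
xyz mm [480.2 406.4  27.4] rotvec [ 0.0018 -0.0016  1.3675] t 0.0
0.25 [0.52261703 0.05334968 0.25      ]
xyz mm [482.  415.2  -2.6] rotvec [ 0.0018 -0.0016  1.3675] t 0.0
0.3 [0.52103493 0.03867816 0.3       ]
xyz mm [484.9 429.7 -52.6] rotvec [ 0.0018 -0.0016  1.3675] t 0.0
```

Call:
move_arm:
  series:
    - {"grip": 0, "xyz": [40, 35, 0], "angular": [0, 0, 0.1]}
    - {"grip": 0, "xyz": [75, 65, 0], "angular": [0, 0, 0.22]}
    - {"grip": 0, "xyz": [110, 95, 0], "angular": [0, 0, 0.34]}
    - {"grip": 0, "xyz": [145, 125, 0], "angular": [0, 0, 0.46]}
    - {"grip": 0, "xyz": [180, 155, 0], "angular": [0, 0, 0.58]}
    - {"grip": 0, "xyz": [215, 185, 0], "angular": [0, 0, 0.7]}
    - {"grip": 0, "xyz": [250, 215, 0], "angular": [0, 0, 0.82]}
    - {"grip": 0, "xyz": [285, 245, 0], "angular": [0, 0, 0.94]}
    - {"grip": 0, "xyz": [320, 275, 0], "angular": [0, 0, 1.06]}
    - {"grip": 0, "xyz": [350, 302, 0], "angular": [0, 0, 1.17]}

```text
time_s: 1.15
tcp_pos: [0.4319, 0.1998, 0.2475]
ee_rot: [[0.088, -0.996, -0.0], [-0.996, -0.088, -0.0], [0.0, 0.0, -1.0]]
wrist_force: [0.4, 0.7, -0.6]
gripper_width: 0.173
gripper_force: 0.0
```

```bash
python3 - <<'E'
from plan import *
to([.523,.053,.25],rot(-96))
E
```

```text
xyz mm [154.2 -77.8  -2.5] rotvec [ 0.     -0.      0.1926] t 1.15
```

Call:
move_arm:
  series:
    - {"grip": 0, "xyz": [40, -20, 0], "angular": [0, 0, 0.05]}
    - {"grip": 0, "xyz": [80, -40, 0], "angular": [0, 0, 0.1]}
    - {"grip": 0, "xyz": [120, -60, 0], "angular": [0, 0, 0.15]}
    - {"grip": 0, "xyz": [154, -78, -2], "angular": [0, 0, 0.19]}
    - {"grip": 0, "xyz": [154, -78, -2], "angular": [0, 0, 0.19]}
    - {"grip": 0, "xyz": [154, -78, -2], "angular": [0, 0, 0.19]}
    - {"grip": 0, "xyz": [154, -78, -2], "angular": [0, 0, 0.19]}

```text
time_s: 1.85
tcp_pos: [0.5228, 0.0561, 0.2493]
ee_rot: [[-0.096, -0.995, -0.001], [-0.995, 0.096, 0.0], [0.0, 0.001, -1.0]]
wrist_force: [0.4, 0.9, 0.0]
gripper_width: 0.004
gripper_force: 0.0
```

```bash
cat > w.py <<'E'
from plan import *
s=r.sense();c=r.capture("wrist");n=sys.argv[1];pickle.dump((s,c),open(n+".pkl","wb"));save("w",n,c)
hsv=cv2.cvtColor(c["img"],cv2.COLOR_RGB2HSV)
red=cv2.inRange(hsv,(0,140,80),(8,255,255))|cv2.inRange(hsv,(172,140,80),(180,255,255))
for nm,m,z in(("red",red,.05),("blue",cv2.inRange(hsv,(104,140,60),(125,255,255)),.024)):
    k=max(cv2.findContours(m,0,2)[0],key=cv2.contourArea);h=cv2.convexHull(k)
    q=cv2.approxPolyDP(h,6,True).reshape(-1,2);print(nm,cv2.contourArea(k));print(np.c_[q,on(c,q,z,s)[:,:2].round(4)])
print(s["tcp_pos"],s["wrist_force"],s["gripper_width"],s["time_s"])
E
python3 w.py w1
```

```text
red 121.5
[[2.790e+02 1.560e+02 4.954e-01 3.440e-02]
 [2.660e+02 1.750e+02 5.126e-01 5.580e-02]]
blue 710.0
[[2.080e+02 2.010e+02 5.923e-01 8.970e-02]
 [2.330e+02 2.100e+02 5.607e-01 1.055e-01]
 [2.270e+02 2.310e+02 5.726e-01 1.351e-01]
 [2.030e+02 2.240e+02 6.038e-01 1.217e-01]]
[0.52280112 0.05613115 0.24927098] [0.43174463 0.88836707 0.00960434] 0.003962441072185222 1.85
```

View pics/w1.png

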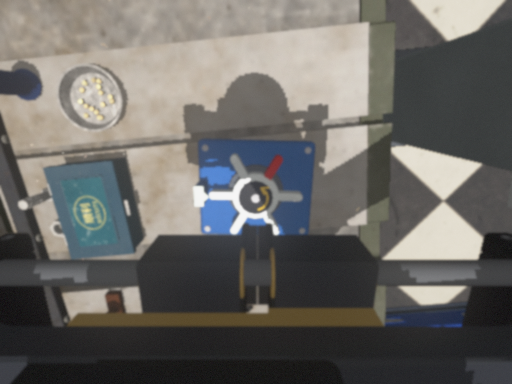

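```bash
python3 - <<'E'
from plan import *
s,c=pickle.load(open("w1.pkl","rb"))
f=lambda uv,z:print(uv,z,on(c,uv,z,s)[:,:2].round(4).tolist())
f([(256,199)],.058);f([(199,196)],.055);f([(302,197),(280,156),(234,155),(200,140)],.05)
f([(199,139),(316,141),(206,147),(308,149),(305,230),(207,229)],.024)
hsv=cv2.cvtColor(c["img"],cv2.COLOR_RGB2HSV);g=hsv[...,2]
cr=c["img"][130:240,180:330];cv2.imwrite("pics/w1c.png",cv2.resize(cr,None,fx=5,fy=5,interpolation=cv2.INTER_CUBIC)[...,::-1])
E
```

```text
[(256, 199)] 0.058 [[0.5273, 0.0823]]
[(199, 196)] 0.055 [[0.5957, 0.0728]]
[(302, 197), (280, 156), (234, 155), (200, 140)] 0.05 [[0.471, 0.0877], [0.4942, 0.0346], [0.5481, 0.0282], [0.5853, 0.007]]
[(199, 139), (316, 141), (206, 147), (308, 149), (305, 230), (207, 229)] 0.024 [[0.5917, 0.0079], [0.4463, 0.0245], [0.5844, 0.0186], [0.4567, 0.0335], [0.4659, 0.144], [0.5995, 0.1295]]
```

View pics/w1c.png

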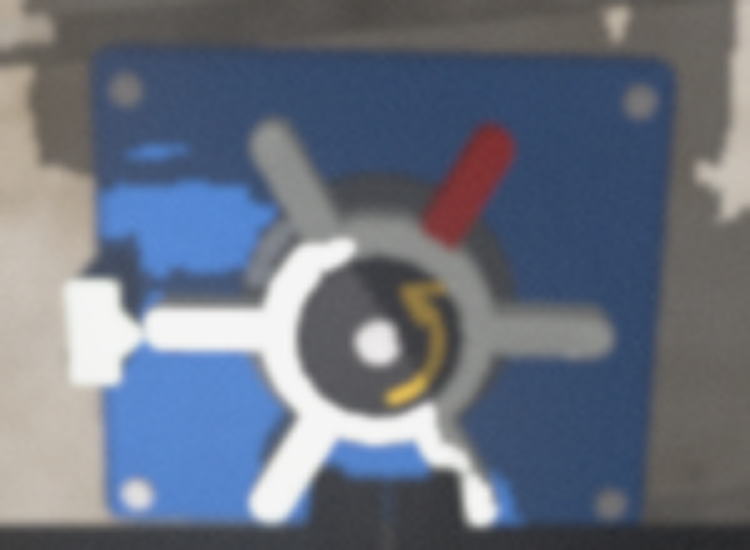

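The wrist view confirms it: pointer at (199,196), axle at (256,199), red tooth end at (280,156). The wheel is two clicks short, its centre is near (0.527, 0.081), and the yaw is -6.3°. The gap for the finger is on the robot side at counter y of +26 mm.

```bash
cat > g.py <<'E'
from plan import *
a=np.radians(-6.3);Q=lambda x,y,z:np.r_[.527+x*np.cos(a)-y*np.sin(a),.081+x*np.sin(a)+y*np.cos(a),z]
x,y,z=map(float,sys.argv[1:]);to(Q(x/1e3,y/1e3,z/1e3),rot(-96.3))
E
python3 g.py -50 26 115; python3 g.py -50 26 64; python3 g.py -50 -26 64
```

```text
xyz mm [-51.6  47.7 134.5] rotvec [0.0004 0.     0.0144] t 1.9
xyz mm [-51.6  47.7 185.5] rotvec [0.0004 0.     0.0144] t 1.9
xyz mm [  0.4  48.5 185.5] rotvec [0.0004 0.     0.0144] t 1.9
```

Call:
move_arm:
  series:
    - {"grip": 0, "xyz": [-26, 24, 30], "angular": [0, 0, 0.014]}
    - {"grip": 0, "xyz": [-52, 48, 60], "angular": [0, 0, 0.014]}
    - {"grip": 0, "xyz": [-52, 48, 95], "angular": [0, 0, 0.014]}
    - {"grip": 0, "xyz": [-52, 48, 125], "angular": [0, 0, 0.014]}
    - {"grip": 0, "xyz": [-52, 48, 134], "angular": [0, 0, 0.014]}
    - {"grip": 0, "xyz": [-52, 48, 134], "angular": [0, 0, 0.014]}
    - {"grip": 0, "xyz": [-52, 48, 134], "angular": [0, 0, 0.014]}
    - {"grip": 0, "xyz": [-52, 48, 134], "angular": [0, 0, 0.014]}

```text
time_s: 2.7
tcp_pos: [0.4817, 0.1127, 0.1172]
ee_rot: [[-0.11, -0.994, 0.003], [-0.994, 0.11, 0.002], [-0.002, -0.003, -1.0]]
wrist_force: [-0.5, 0.4, 0.7]
gripper_width: 0.007
gripper_force: 0.0
```

```bash
python3 g.py -50 26 64; python3 - <<'E'
from h import *
for n in("scene","side"):
    c=r.capture(n);save(n,n+"1",c)
a=c["img"][95:215,180:300];cv2.imwrite("pics/side1c.png",cv2.resize(a,None,fx=5,fy=5,interpolation=cv2.INTER_CUBIC)[...,::-1])
E
```

```text
xyz mm [ 0.6  1.6 53.2] rotvec [-0.0029  0.0019 -0.0007] t 2.7
```

View pics/side1c.png

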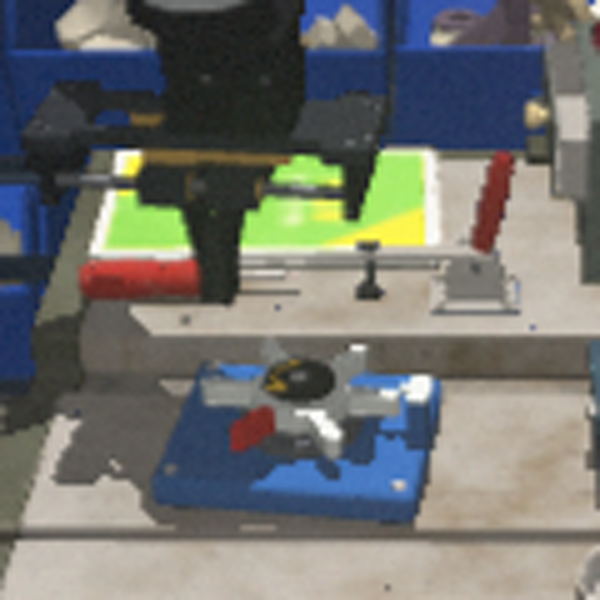

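The closed finger hangs in front of the wheel's robot side, above the gap, and looks clear. Now I'll lower it.

Call:
move_arm:
  series:
    - {"grip": 0, "xyz": [0, 1, 12], "angular": [0, 0, 0]}
    - {"grip": 0, "xyz": [0, 1, 24], "angular": [0, 0, 0]}
    - {"grip": 0, "xyz": [0, 1, 34], "angular": [0, 0, 0]}
    - {"grip": 0, "xyz": [0, 1, 42], "angular": [0, 0, 0]}
    - {"grip": 0, "xyz": [0, 1, 48], "angular": [0, 0, 0]}
    - {"grip": 0, "xyz": [0, 1, 52], "angular": [0, 0, 0]}
    - {"grip": 0, "xyz": [0, 1, 52], "angular": [0, 0, 0]}
    - {"grip": 0, "xyz": [0, 1, 52], "angular": [0, 0, 0]}

```text
time_s: 3.6
tcp_pos: [0.4798, 0.1123, 0.0637]
ee_rot: [[-0.111, -0.994, 0.0], [-0.994, 0.111, 0.0], [-0.0, -0.0, -1.0]]
wrist_force: [-0.3, 0.5, -0.5]
gripper_width: 0.006
gripper_force: 0.0
```

```bash
python3 g.py -50 26 64;python3 g.py -50 -26 64; python3 - <<'E'
from h import *
c=r.capture("side");a=c["img"][95:215,180:300];b=r.capture("scene")["img"][190:290,195:300]
f=lambda a:cv2.resize(a,(380,380),interpolation=cv2.INTER_CUBIC)[...,::-1]
cv2.imwrite("pics/c2.png",np.hstack([f(a),f(b)]))
E
```

```text
xyz mm [-0.1 -0.3 -0.3] rotvec [-0.0004  0.0001 -0.0009] t 3.6
xyz mm [51.9 -0.4 -0.3] rotvec [-0.0004  0.0001 -0.0009] t 3.6
```

View pics/c2.png

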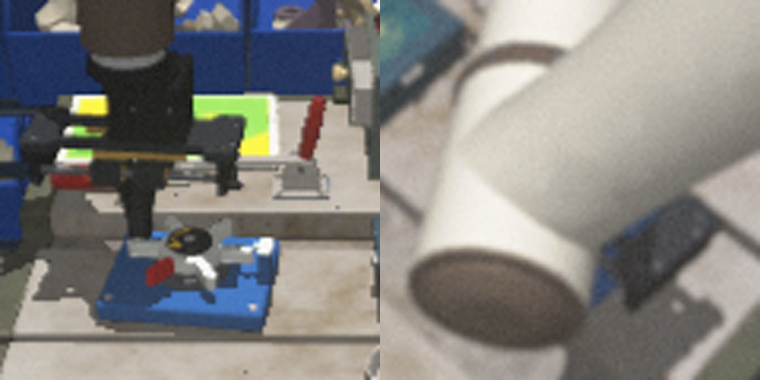

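The finger is in the gap behind the tooth facing the robot and touches nothing. Next is a slow push along tool +x.

Call:
move_arm:
  series:
    - {"grip": 0, "xyz": [3, 0, 0], "angular": [0, 0, 0]}
    - {"grip": 0, "xyz": [6, 0, 0], "angular": [0, 0, 0]}
    - {"grip": 0, "xyz": [9, 0, 0], "angular": [0, 0, 0]}
    - {"grip": 0, "xyz": [12, 0, 0], "angular": [0, 0, 0]}
    - {"grip": 0, "xyz": [15, 0, 0], "angular": [0, 0, 0]}
    - {"grip": 0, "xyz": [17, 0, 0], "angular": [0, 0, 0]}
    - {"grip": 0, "xyz": [19, 0, 0], "angular": [0, 0, 0]}
    - {"grip": 0, "xyz": [21, 0, 0], "angular": [0, 0, 0]}
    - {"grip": 0, "xyz": [23, 0, 0], "angular": [0, 0, 0]}
    - {"grip": 0, "xyz": [25, 0, 0], "angular": [0, 0, 0]}

```text
time_s: 4.7
tcp_pos: [0.4775, 0.0874, 0.0637]
ee_rot: [[-0.11, -0.994, 0.001], [-0.994, 0.11, 0.0], [-0.001, -0.001, -1.0]]
wrist_force: [0.8, 1.5, -1.1]
gripper_width: 0.005
gripper_force: 0.6
```

Call:
move_arm:
  series:
    - {"grip": 0, "xyz": [2, 0, 0], "angular": [0, 0, 0]}
    - {"grip": 0, "xyz": [4, 0, 0], "angular": [0, 0, 0]}
    - {"grip": 0, "xyz": [6, 0, 0], "angular": [0, 0, 0]}
    - {"grip": 0, "xyz": [8, 0, 0], "angular": [0, 0, 0]}
    - {"grip": 0, "xyz": [10, 0, 0], "angular": [0, 0, 0]}
    - {"grip": 0, "xyz": [12, 0, 0], "angular": [0, 0, 0]}
    - {"grip": 0, "xyz": [14, 0, 0], "angular": [0, 0, 0]}
    - {"grip": 0, "xyz": [16, 0, 0], "angular": [0, 0, 0]}

```text
time_s: 5.5
tcp_pos: [0.4749, 0.0712, 0.0635]
ee_rot: [[-0.111, -0.994, -0.0], [-0.994, 0.111, -0.0], [0.0, 0.0, -1.0]]
wrist_force: [0.5, 0.4, 0.5]
gripper_width: 0.006
gripper_force: 0.0
```

```bash
cat > v.py <<'E'
from h import *
import sys
c=r.capture("side");a=c["img"][145:215,190:290]
hsv=cv2.cvtColor(a,cv2.COLOR_RGB2HSV)
m=cv2.inRange(hsv,(0,120,70),(8,255,255))|cv2.inRange(hsv,(172,120,70),(180,255,255))
m[:22]=0
M=cv2.moments(m,True)
if M["m00"]:
    uv=(M["m10"]/M["m00"]+190,M["m01"]/M["m00"]+145);p=on(c,uv,.043)[0];d=p[:2]-(.527,.081)
    print("red",uv,M["m00"],p,"angle rel pointer",np.degrees(np.arctan2(d[1],d[0]))+6.3)
b=cv2.inRange(hsv,(104,140,60),(125,255,255));b[:20]=0
q=cv2.boundingRect(b);print("blue box",q)
cv2.imwrite(f"pics/{sys.argv[1]}.png",cv2.resize(a,None,fx=5,fy=5,interpolation=cv2.INTER_CUBIC)[...,::-1])
s=r.sense();print(s["tcp_pos"],s["wrist_force"],s["time_s"])
E
python3 v.py v1; python3 g.py -50 -26 64
```

```text
red (244.02857142857144, 181.82857142857142) 35.0 [0.54065893 0.0387353  0.043     ] angle rel pointer -65.79041787233439
blue box (23, 23, 55, 28)
[0.47481768 0.07098985 0.06349841] [-0.21937834 -0.29409383  0.58604255] 5.55
xyz mm [10.3 -0.8 -0.5] rotvec [ 0.0004 -0.0003 -0.0013] t 5.55
```

View pics/v1.png

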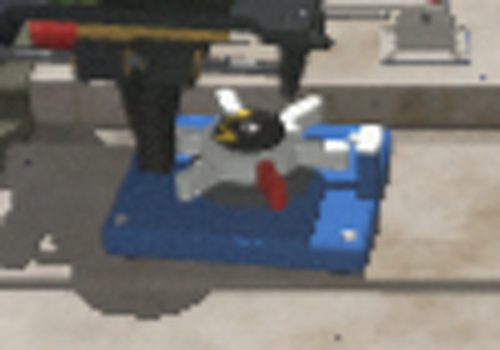

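One click went in (red near -60°). I'll centre the finger in the gap and lift it off.

Call:
move_arm:
  series:
    - {"grip": 0, "xyz": [3, 0, 0], "angular": [0, 0, 0]}
    - {"grip": 0, "xyz": [6, -1, 0], "angular": [0, 0, 0]}
    - {"grip": 0, "xyz": [8, -1, 0], "angular": [0, 0, 0]}
    - {"grip": 0, "xyz": [8, -1, -10], "angular": [0, 0, 0]}
    - {"grip": 0, "xyz": [8, -1, -25], "angular": [0, 0, 0]}
    - {"grip": 0, "xyz": [8, -1, -40], "angular": [0, 0, 0]}
    - {"grip": 0, "xyz": [8, -1, -52], "angular": [0, 0, 0]}
    - {"grip": 0, "xyz": [8, -1, -52], "angular": [0, 0, 0]}
    - {"grip": 0, "xyz": [8, -1, -52], "angular": [0, 0, 0]}

```text
time_s: 6.45
tcp_pos: [0.4751, 0.0635, 0.1159]
ee_rot: [[-0.111, -0.994, 0.001], [-0.994, 0.111, 0.001], [-0.001, -0.001, -1.0]]
wrist_force: [-0.7, 0.2, -0.2]
gripper_width: 0.004
gripper_force: 0.0
```

Call:
move_arm:
  series:
    - {"grip": 0, "xyz": [-15, 0, 0], "angular": [0, 0, 0]}
    - {"grip": 0, "xyz": [-35, 0, 0], "angular": [0, 0, 0]}
    - {"grip": 0, "xyz": [-50, 0, 0], "angular": [0, 0, 0]}
    - {"grip": 0, "xyz": [-50, 0, 0], "angular": [0, 0, 0]}
    - {"grip": 0, "xyz": [-50, 0, 0], "angular": [0, 0, 0]}
    - {"grip": 0, "xyz": [-50, 0, 0], "angular": [0, 0, 0]}
    - {"grip": 0, "xyz": [-50, 0, 0], "angular": [0, 0, 0]}
    - {"grip": 0, "xyz": [-50, 0, 0], "angular": [0, 0, 0]}
    - {"grip": 0, "xyz": [-50, 0, 0], "angular": [0, 0, 0]}
    - {"grip": 0, "xyz": [-50, 0, 0], "angular": [0, 0, 0]}

```text
time_s: 7.45
tcp_pos: [0.4807, 0.1129, 0.1156]
ee_rot: [[-0.111, -0.994, 0.0], [-0.994, 0.111, 0.0], [-0.0, -0.0, -1.0]]
wrist_force: [0.1, -0.9, -0.6]
gripper_width: 0.006
gripper_force: 0.0
```

```bash
python3 v.py v2; python3 g.py -50 26 64
```

```text
red (244.9268292682927, 181.09756097560975) 41.0 [0.54297349 0.04244971 0.043     ] angle rel pointer -61.19309611648994
blue box (25, 23, 53, 28)
[0.48070862 0.1129231  0.11560893] [ 0.35092223 -0.8853435  -0.5168467 ] 7.5
xyz mm [ 0.7  0.5 51.6] rotvec [-0.0001  0.0001 -0.0014] t 7.5
```

The wheel rests one click short with the finger off it, and the counter hasn't moved. Now the last click, done the same way.

Call:
move_arm:
  series:
    - {"grip": 0, "xyz": [0, 0, 12], "angular": [0, 0, 0]}
    - {"grip": 0, "xyz": [0, 0, 24], "angular": [0, 0, 0]}
    - {"grip": 0, "xyz": [0, 0, 34], "angular": [0, 0, 0]}
    - {"grip": 0, "xyz": [0, 0, 42], "angular": [0, 0, 0]}
    - {"grip": 0, "xyz": [0, 0, 48], "angular": [0, 0, 0]}
    - {"grip": 0, "xyz": [0, 0, 52], "angular": [0, 0, 0]}
    - {"grip": 0, "xyz": [0, 0, 52], "angular": [0, 0, 0]}
    - {"grip": 0, "xyz": [0, 0, 52], "angular": [0, 0, 0]}

```text
time_s: 8.3
tcp_pos: [0.4809, 0.1132, 0.0637]
ee_rot: [[-0.111, -0.994, 0.0], [-0.994, 0.111, 0.0], [-0.0, -0.0, -1.0]]
wrist_force: [-0.3, -0.8, -0.1]
gripper_width: 0.007
gripper_force: 0.0
```

Call:
move_arm:
  series:
    - {"grip": 0, "xyz": [3, 0, 0], "angular": [0, 0, 0]}
    - {"grip": 0, "xyz": [6, 0, 0], "angular": [0, 0, 0]}
    - {"grip": 0, "xyz": [9, 0, 0], "angular": [0, 0, 0]}
    - {"grip": 0, "xyz": [12, 0, 0], "angular": [0, 0, 0]}
    - {"grip": 0, "xyz": [15, 0, 0], "angular": [0, 0, 0]}
    - {"grip": 0, "xyz": [17, 0, 0], "angular": [0, 0, 0]}
    - {"grip": 0, "xyz": [19, 0, 0], "angular": [0, 0, 0]}
    - {"grip": 0, "xyz": [21, 0, 0], "angular": [0, 0, 0]}
    - {"grip": 0, "xyz": [23, 0, 0], "angular": [0, 0, 0]}
    - {"grip": 0, "xyz": [25, 0, 0], "angular": [0, 0, 0]}

```text
time_s: 9.3
tcp_pos: [0.4786, 0.0883, 0.0637]
ee_rot: [[-0.11, -0.994, 0.001], [-0.994, 0.11, 0.0], [-0.001, -0.001, -1.0]]
wrist_force: [0.5, 0.9, -0.2]
gripper_width: 0.007
gripper_force: 0.6
```

Call:
move_arm:
  series:
    - {"grip": 0, "xyz": [2, 0, 0], "angular": [0, 0, 0]}
    - {"grip": 0, "xyz": [4, 0, 0], "angular": [0, 0, 0]}
    - {"grip": 0, "xyz": [6, 0, 0], "angular": [0, 0, 0]}
    - {"grip": 0, "xyz": [8, 0, 0], "angular": [0, 0, 0]}
    - {"grip": 0, "xyz": [10, 0, 0], "angular": [0, 0, 0]}
    - {"grip": 0, "xyz": [12, 0, 0], "angular": [0, 0, 0]}
    - {"grip": 0, "xyz": [14, 0, 0], "angular": [0, 0, 0]}
    - {"grip": 0, "xyz": [16, 0, 0], "angular": [0, 0, 0]}

```text
time_s: 10.1
tcp_pos: [0.476, 0.072, 0.0635]
ee_rot: [[-0.111, -0.994, -0.0], [-0.994, 0.111, -0.0], [0.0, 0.0, -1.0]]
wrist_force: [-1.1, -0.1, -1.0]
gripper_width: 0.002
gripper_force: 0.0
```

```bash
python3 v.py v3; python3 g.py -50 -26 64
```

```text
red (253.54, 175.9) 50.0 [0.56614614 0.06948895 0.043     ] angle rel pointer -10.086138305165385
blue box (23, 23, 55, 28)
[0.47590015 0.07183462 0.0634963 ] [ 0.22634576 -0.07491187  0.0617103 ] 10.15
xyz mm [11.3  0.2 -0.5] rotvec [ 0.0005 -0.0003 -0.0013] t 10.15
```

View pics/v3.png

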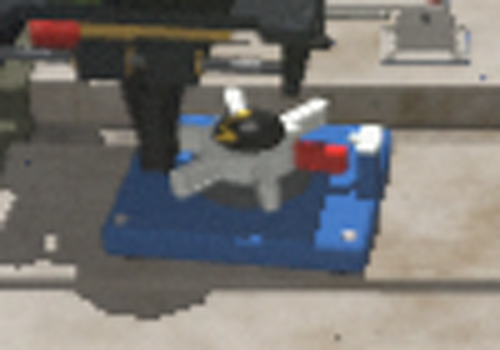

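The red tooth at (253,176) now points at the pointer. The measured angle is -10°, so the following tooth may be touching the finger. I'll centre the finger, lift, and check.

Call:
move_arm:
  series:
    - {"grip": 0, "xyz": [3, 0, 0], "angular": [0, 0, 0]}
    - {"grip": 0, "xyz": [6, 0, 0], "angular": [0, 0, 0]}
    - {"grip": 0, "xyz": [9, 0, 0], "angular": [0, 0, 0]}
    - {"grip": 0, "xyz": [9, 0, -10], "angular": [0, 0, 0]}
    - {"grip": 0, "xyz": [9, 0, -25], "angular": [0, 0, 0]}
    - {"grip": 0, "xyz": [9, 0, -45], "angular": [0, 0, 0]}
    - {"grip": 0, "xyz": [9, 0, -80], "angular": [0, 0, 0]}
    - {"grip": 0, "xyz": [9, 0, -120], "angular": [0, 0, 0]}
    - {"grip": 0, "xyz": [9, 0, -160], "angular": [0, 0, 0]}
    - {"grip": 0, "xyz": [9, 0, -186], "angular": [0, 0, 0]}

```text
time_s: 11.15
tcp_pos: [0.4759, 0.0635, 0.2537]
ee_rot: [[-0.11, -0.994, 0.005], [-0.994, 0.11, 0.002], [-0.002, -0.005, -1.0]]
wrist_force: [0.5, 1.3, -0.1]
gripper_width: 0.005
gripper_force: 0.0
```

Call:
move_arm:
  series:
    - {"grip": 0, "xyz": [40, -48, 0], "angular": [0, 0, 0]}
    - {"grip": 0, "xyz": [40, -48, 0], "angular": [0, 0, 0]}
    - {"grip": 0, "xyz": [40, -48, 0], "angular": [0, 0, 0]}
    - {"grip": 0, "xyz": [40, -48, 0], "angular": [0, 0, 0]}
    - {"grip": 0, "xyz": [40, -48, 0], "angular": [0, 0, 0]}

```text
time_s: 11.65
tcp_pos: [0.5177, 0.0186, 0.2493]
ee_rot: [[-0.11, -0.994, -0.001], [-0.994, 0.11, -0.0], [0.0, 0.001, -1.0]]
wrist_force: [0.8, 0.6, 0.1]
gripper_width: 0.006
gripper_force: 0.0
```

```bash
python3 v.py v4; python3 - <<'E'
from plan import *
s=r.sense();c=r.capture("wrist");o=on(c,[(0,0)],.05,s)
H=np.array(c["hand_eye"]);E=s["ee_rot"];cam=E@H[:3,3]+s["tcp_pos"];p=(E@H[:3,:3]).T@(np.array([.527,.081,.04])-cam);p=c["camera_matrix"]@p;u,v=(p[:2]/p[2]).astype(int)
print(u,v);a=c["img"][max(0,v-75):v+75,max(0,u-90):u+90]
cv2.imwrite("pics/w2c.png",cv2.resize(a,None,fx=4,fy=4,interpolation=cv2.INTER_CUBIC)[...,::-1])
hsv=cv2.cvtColor(c["img"],cv2.COLOR_RGB2HSV);m=cv2.inRange(hsv,(0,140,80),(8,255,255))|cv2.inRange(hsv,(172,140,80),(180,255,255))
k=max(cv2.findContours(m,0,2)[0],key=cv2.contourArea);x=k.reshape(-1,2).mean(0);q=on(c,x,.05,s)[0];d=q[:2]-(.527,.081);print(x,q,np.degrees(np.arctan2(d[1],d[0]))+6.3)
E
```

```text
red (254.18867924528303, 174.81132075471697) 53.0 [0.56781364 0.075276   0.043     ] angle rel pointer -1.6834979506854522
blue box (23, 23, 55, 28)
[0.51773192 0.0187326  0.24938209] [-0.46896861 -0.61221155 -0.67230087] 11.7
255 221
[221.77777778 222.77777778] [0.56938422 0.07391904 0.05      ] -3.184584879619279
```

View pics/w2c.png

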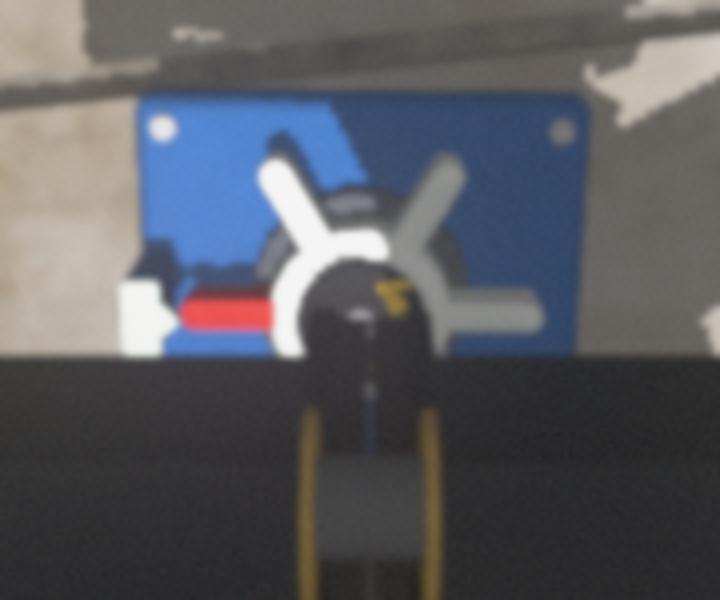

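The red tooth (222,223) sits exactly at the pointer tip, the counter is in place, and the finger is well clear. I'm handing it in.

```bash
python3 -c "
from station import r
print(r.finish_job())"
```

```text
the job is handed in; nothing more can be done
None
```

I handed the job in at about 12 s: the red tooth rests at the white pointer after two separate forward clicks, with the finger lifted off in between, and the counter did not visibly move.

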